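# Counter-hold the bolt behind the vibration-table bracket

### The arm

A 7-joint arm with a two-finger parallel gripper is mounted at the origin on the work surface. World frame = base frame: x ahead of the robot, y to its left, z up, the work surface at z = 0. Lengths are in m, angles in rad, forces in N, time in s.
With the tool pointing down it reaches from about 0.35 to 0.9 m from the base axis. Payload 19.9 kg.
Tool frame: the origin (TCP) lies midway between the tips of the shut fingers; the grasp point (between the pads) lies 19 mm behind it; z points along the fingers, y is the line along which they close (so a half turn about z gives the same grasp; the last joint's range is limited). The gripper opens to 94 mm and grips with 3 to 60 N. Pads are 16 mm wide; open, the fingers measure 119 mm over their backs; the gripper's body (75 mm by 177 mm) begins 78 mm behind the grasp point.
Start: joints at [-1.187, 0.417, -0.01, 1.614, 0.005, 1.111, -0.053], TCP at [0.258, 0.569, 0.205] pointing down, gripper open.
Joint ranges: [-2.81, 2.81], [-0.39, 2.02], [-1.27, 1.25], [0.06, 2.57], [-1.19, 4.33], [0.19, 2], [-2.82, 2.82]. Speed limits (rad/s): [1.89, 1.89, 2.39, 2.39, 3.01, 3.01, 3.01].

### API

Orientations are given as a rotation vector (axis times angle).
In Python, from cell import * gives the robot as it stands.
- The arm moves only by the tool step_arm, never from a script. Its argument "deltas" is a list of rows, each a list of 5 numbers: the shift along the tool's x, y, z scaled (see below), then the turn about the tool's z scaled (see below), then the finger opening in mm, from 0 to 94. In form: [[tx, ty, tz, roll, claw], ...]. A call has 1 to 20 rows; each row shifts and turns the commanded pose from where the row before left it, along the tool's axes as they then stand; what a row does not reach is not made up. The controller multiplies each number of a shift by 200 mm and each number of a turn by 1.5 rad. A row lasts 1/12 s, in which the tool goes at most 41.7 mm and 7.16 degrees, less where a joint would pass 70% of its speed; a pose out of reach is approached as far as the arm can. A call with a number of a shift or a turn outside -1 to 1 is refused whole. A call with a gripper value outside its range is refused whole. The fingers move at their own pace and stop on an object; "force" is the grip in N (left out, the last holds). Time passes only in rows, so rows that do not move let the fingers close. It gives the time, the measured TCP pose, the force, the opening and the grip force at its end, in the units of the state.
- sense(): the state, without advancing time (a new reading comes with each control period).
- capture(name): name is "side" or "top"; returns a dict with "frame" (400x640x3 uint8, red, green, blue), "fx", "fy", "cx", "cy" (pixels), "xyz" and "rotation" of the camera in the world. Camera axes: x right, y up, looking along -z (the intrinsics and any distortion apply to the point x, -y, -z); pixel columns grow to the right and rows downward; lengths in m; the calibration is good to about 2 mm. A picture is of the moment at which its call begins. There is no depth.
- sign_off(): hands the job in; it is judged then, once.
Trained networks look in a picture, given as the dict that the camera call returned (one of the last four; its "shot" number tells which), for a name from the list of things; names that differ only in an ending like _2 or _b are one class to them, and where a whole thing is asked for, a point or a joint stands for the part that bears it (a point fixed in the world has none). Each returns a list of dicts, best first, with "p" (0 to 1); they miss things now and then, are a little off and sometimes report something else, mostly with a low value. They report only what shows in the picture. A call takes as long as a camera call. They do not tell look-alikes from the thing itself.
- recognise(name, picture): "extent" ([left, top, right, bottom] in pixels, round what is visible of it).
- place_of(name, picture): "xy" ([column, row] in pixels: a listed point, or the origin of a listed thing).
The state is a dict: "t": time; "joint_pos": joint angles; "dq": joint speeds; "joint_torque": joint torques, N m; "ee_pos": TCP position; "eef_rot": TCP orientation; "force": force on the tool from outside, world axes, zero at the start; "ft_torque": the same for the moment, N m; "gripper_width": finger opening in m; "finger_force": force on a finger pad.
Only numpy, scipy, OpenCV 4.12 (cv2) and the standard library are available. Lean on these libraries where they do the work, as an engineer would, in place of code of your own. Each camera call takes 0.05 s, during which the arm holds its last target. There are 200 camera calls.

### The job

A nut runner in front of the steel angle bracket is slowly driving a nut, and the bolt behind the bracket turns along with it. Lift the steel canister by its handle off the rubber block behind the bracket and set it down gently, upright, in the middle of the round cork mat and let it go; then reach down into the narrow gap between the bracket and the block, grip the bolt's hexagonal head between the fingers and hold it still so that it no longer turns. Finish while still holding the bolt head; leave the finds lying on the plate where they are.

Things in the scene. Friction and masses are not known exactly. Their poses are not given: they have to be found in the camera images.
- canister_mid (a point): Closed steel canister, loose, 74 mm across its rim (70 mm body) and 78 mm tall without the handle, about 0.3 kg; it stands on the rubber block. Point: on its axis, 39 mm above its underside. z up along its axis.
- canister_handle (a point): Middle of the round bar of the canister's rigid arched handle: bar 9 mm thick, 40 mm straight length along this point's y axis, 43 mm above the canister's flat top (121 mm above its underside), open below. z up.
- mat: Round cork mat, fixed, 116 mm across, 5 mm thick, lying on the aluminium plate to the left or right of the bracket. Origin at the centre of its underside (plate level).
- block: Grey rubber block, fixed, the canister's stand: 80 mm (its x) by 100 mm (its y) by 60 mm tall. Origin at the centre of its underside, on the plate.
- bracket: Steel angle bracket, fixed, on the aluminium plate. Its upright is 8 mm thick (x), 120 mm wide (y), 86 mm tall; origin at plate level, under the middle of the upright. x points away from the robot towards the gap and the rubber block, y along the upright, z up. Its foot and the grey nut runner (79 mm high above the plate) lie on the -x side, out to x = -150 mm, |y| under 60 mm.
- bolt_head (a point): Centre of the dark hexagonal bolt head in the gap behind the bracket: 24 mm across flats, 28 mm across corners, 20 mm long along the bolt's axis, which is level and along the bracket's x. It lies 34 mm behind the middle of the upright, 58 mm above the plate (28 mm below the upright's top edge); 20 mm of room between head and upright (a thinner 22 mm sleeve is there), 19 to 25 mm between head and block; open above, below and at both sides.
- bolt (a joint): Turning angle of the bolt about its axis, rad; 0 = two flats upright, facing along the bracket's +y and -y (repeats every 60 degrees). Left alone it creeps up at about 0.12 rad/s under a drag of 0.12 N m; a firm grip of the head (about 40 N) stops it at any angle. It does not shift, it only turns.
- sherd: Red pottery sherd, loose bystander, about 50 x 75 mm, 15 mm high, on the plate on the other side of the bracket from the mat. Leave alone.
- pestle: White marble pestle, loose bystander, 120 mm long, 34 mm thick, lying on the plate. Leave alone.
- fitting: Small green bronze fitting, loose bystander, 47 mm long, 18 mm high. Leave alone.
- lidpiece: Buff pottery lid fragment with a knob, loose bystander, about 55 x 90 mm, 26 mm high. Leave alone.
Not all that is in view belongs to the job. Leave any blue or pink look-alike of the part that bears canister_mid alone.

How it is judged:
On the way, in this order (a step that is already met when the one before it is completed fails the run):
1. the canister is lifted clear of the block (z of canister_mid in the frame of block above 0.109 m and contact force between canister and block below 0.05 N and contact force between the fingers and canister above 0.5 N), for 0.1 s.
2. the canister stands upright on the cork mat and is let go (horizontal distance between canister_mid and mat below 0.03 m and z of canister_mid in the frame of mat below 0.048 m and angle between canister_mid's own z axis and vertical below 0.08 rad and contact force between the fingers and canister below 0.05 N and linear speed of canister below 0.02 m/s), for 0.2 s.
At the end, for the whole second after the job is handed in: The program finishes holding: the fingers grip the bolt head (over 8 N, grasp point within 24 mm of the head's centre) and the bolt turns at less than 0.03 rad/s either way; the canister stands untouched and upright (within 0.08 rad) on the cork mat, within 30 mm of its centre (horizontal distance between canister_mid and mat below 0.03 m and z of canister_mid in the frame of mat below 0.048 m and angle between canister_mid's own z axis and vertical below 0.08 rad and linear speed of canister below 0.02 m/s and contact force between the arm and canister below 0.05 N and contact force between the fingers and bolt above 8 N and distance between the grasp point and bolt_head below 0.024 m and velocity of joint bolt between -0.03 and 0.03 rad/s); the arm keeps its last pose, push and grip.
It fails at once if the canister is tipped over (angle between canister_mid's own z axis and vertical above 0.6 rad).
It fails at once if the canister is dropped onto the mat from more than 15 mm (horizontal distance between canister_mid and mat below 0.1 m and z of canister_mid in the frame of mat above 0.059 m and contact force between canister and anything else below 0.001 N).
It fails at once if a find on the plate is displaced by more than 25 mm (distance of any of sherd, pestle, fitting, lidpiece from where it was at the start of the episode above 0.025 m).
It also fails if it takes over 46 s, if anything falls off the work surface, if the arm or the gripper's body presses on something with over 40 N, if the wrist force passes 120 N, or if a joint passes its speed limit or range.

## Working session

There is one attempt and no reset: what is moved stays moved. The work goes in short steps, Python scripts to look and compute and a tool call to move; the robot and the scene stay as the last step left them, time stands still between calls to the robot, and variables do not carry over. Pictures are saved under pics/ and viewed, at most 10 in all, crops included, and the job is handed in when it is done.

Besides the shell and the picture viewer there is one more tool, called after ">>>" as name(argument=value, ...), one argument or row to a line, values as JSON. step_arm: Moves the arm, as the interface text tells. Its arguments: {"type":"object","properties":{"deltas":{"type":"array"},"force":{"type":"number"}},"required":["deltas"]}

```bash
mkdir -p pics; ls
cat > h.py <<'E'
from cell import *
import numpy as np, cv2
def ray(pic,uv):
    d=np.array([(uv[0]-pic["cx"])/pic["fx"],-(uv[1]-pic["cy"])/pic["fy"],-1.0])
    R=np.array(pic["rotation"]); 
    if R.shape!=(3,3): R=cv2.Rodrigues(R.astype(float))[0]
    return np.array(pic["xyz"],float),R@d
def atz(pic,uv,z):
    o,d=ray(pic,uv); return o+d*(z-o[2])/d[2]
def tri(p1,u1,p2,u2):
    A=np.zeros((3,3));b=np.zeros(3);L=[]
    for p,u in((p1,u1),(p2,u2)):
        o,d=ray(p,u);d=d/np.linalg.norm(d);M=np.eye(3)-np.outer(d,d);A+=M;b+=M@o;L.append((o,M))
    x=np.linalg.solve(A,b); return x,[round(float(np.linalg.norm(M@(x-o))),4) for o,M in L]
def proj(pic,X):
    R=np.array(pic["rotation"]); 
    if R.shape!=(3,3): R=cv2.Rodrigues(R.astype(float))[0]
    c=R.T@(np.array(X)-np.array(pic["xyz"])); return pic["cx"]+pic["fx"]*c[0]/-c[2], pic["cy"]-pic["fy"]*c[1]/-c[2]
E
python3 - <<'E'
from h import *
s=sense();print({k:np.round(v,3) for k,v in s.items()})
P={}
for n in("side","top"):
    p=P[n]=capture(n);cv2.imwrite(f"pics/{n}0.png",p["frame"][:,:,::-1]);print({k:v for k,v in p.items() if k!="frame"})
for k in["canister_mid","canister_handle","mat","block","bracket","bolt_head","sherd","pestle","fitting","lidpiece"]:
    for n in P:
        print(k,n,[(np.round(r["xy"],1).tolist(),round(r["p"],2)) for r in place_of(k,P[n])][:3])
E
```

```text
pics
{'t': np.float64(0.0), 'joint_pos': array([-1.187,  0.418, -0.01 ,  1.614,  0.005,  1.111, -0.053]), 'dq': array([-0.001, -0.001, -0.001, -0.001,  0.001, -0.001, -0.001]), 'joint_torque': array([-0.0000e+00, -8.5123e+01,  6.3900e-01, -4.2599e+01, -4.9000e-02,
        1.8000e-02,  0.0000e+00]), 'ee_pos': array([0.258, 0.569, 0.205]), 'eef_rot': array([-6.640e-01, -3.071e+00,  2.000e-03]), 'force': array([ 0.653, -0.517,  0.558]), 'ft_torque': array([ 0.021, -0.03 ,  0.019]), 'finger_force': np.float64(0.0), 'gripper_width': np.float64(0.094)}
{'fx': 497.1687000300632, 'fy': 497.1687000300632, 'cx': 326.8999576461522, 'cy': 205.01190226328887, 'xyz': array([ 0.27030358, -0.70306804,  1.00954447]), 'rotation': array([ 0.71282914, -0.12850255, -0.29400001]), 'shot': 1}
{'fx': 419.26656468268885, 'fy': 419.26656468268885, 'cx': 320.9913089633808, 'cy': 201.00476488297434, 'xyz': array([ 0.34014727, -0.01617083,  1.12439294]), 'rotation': array([ 0.14883154, -0.09710321, -1.54363792]), 'shot': 2}
canister_mid side [([190.6, 184.1], 0.6), ([369.4, 201.4], 0.58), ([232.3, 384.3], 0.58)]
[... 333 characters left out ...]
1], 0.67), ([326.2, 161.9], 0.61)]
block side [([360.7, 225.9], 0.92), ([380.4, 157.6], 0.34)]
block top [([326.6, 161.9], 0.72)]
bracket side [([320.3, 233.3], 0.89)]
bracket top [([318.4, 199.2], 0.91), ([240.7, 261.6], 0.47)]
bolt_head side [([338.8, 218.3], 0.62)]
bolt_head top [([319.8, 185.7], 0.47), ([435.1, 199.8], 0.24)]
sherd side [([371.0, 340.4], 0.83), ([379.0, 154.2], 0.55), ([370.5, 203.1], 0.18)]
sherd top [([435.7, 198.4], 0.88)]
pestle side []
pestle top [([242.0, 113.6], 0.9)]
fitting side [([242.3, 191.2], 0.46)]
fitting top [([240.5, 263.3], 0.69), ([329.3, 154.9], 0.66), ([243.5, 111.8], 0.64)]
lidpiece side [([452.7, 289.7], 0.66)]
lidpiece top [([418.1, 119.5], 0.92)]
```

View pics/side0.png

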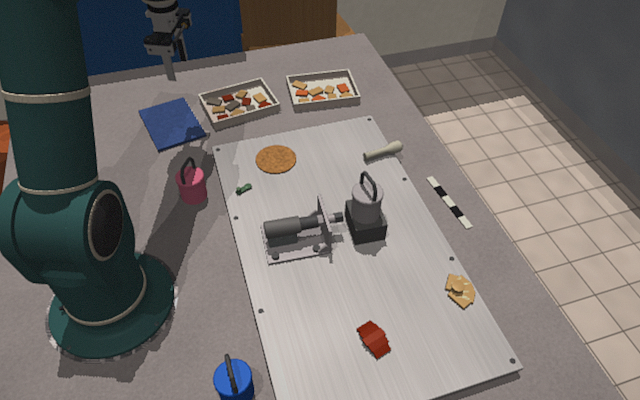

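View pics/top0.png

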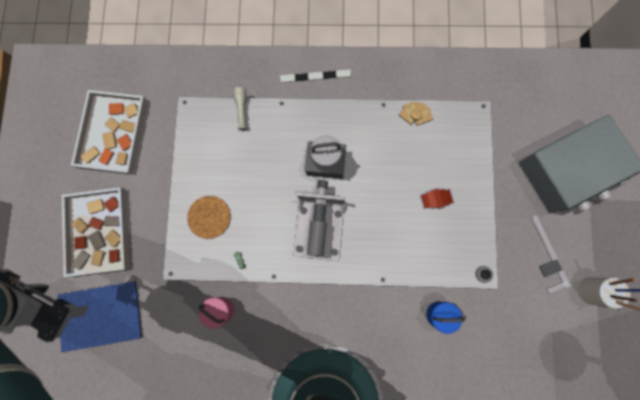

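The side view shows the steel canister at (369,200) with its handle at (369,180), the mat at (277,159), and pink and blue look-alikes at (190,185) and (233,380). The top view shows the canister at (327,152), the mat at (209,217) and the bracket upright near (319,193).

Run:
```python
from h import *
s,t=capture("side"),capture("top")
import itertools
def get(k,p): return [r["xy"] for r in place_of(k,p)]
for k in["canister_mid","canister_handle","mat","block","bracket","bolt_head","fitting","sherd"]:
    for a,b in itertools.product(get(k,s)[:4],get(k,t)[:4]):
        x,e=tri(s,a,t,b)
        if max(e)<.012: print(k,np.round(a),np.round(b),np.round(x,4),e)
for n,p in(("s",s),("t",t)):
    f=p["frame"]; c=f[120:280,230:430] if n=="s" else f[110:280,180:380]
    cv2.imwrite(f"pics/c{n}.png",cv2.resize(c,None,fx=3.5,fy=3.5,interpolation=cv2.INTER_CUBIC)[:,:,::-1])
```

```text
canister_mid [231. 385.] [442. 316.] [ 0.2263 -0.2882  0.0368] [0.0028, 0.0028]
canister_mid [192. 182.] [218. 310.] [0.2278 0.2697 0.0575] [0.0007, 0.0007]
canister_mid [367. 197.] [326. 151.] [0.6152 0.0083 0.1483] [0.0001, 0.0001]
canister_handle [365. 181.] [327. 142.] [0.6121 0.0074 0.2089] [0.0066, 0.0066]
canister_handle [189. 164.] [209. 315.] [0.2267 0.2731 0.1215] [0.0044, 0.0044]
mat [276. 159.] [210. 218.] [0.4629 0.3129 0.0376] [0.0018, 0.0018]
block [361. 229.] [331. 161.] [ 0.6111 -0.0017  0.0454] [0.0066, 0.0066]
bracket [323. 233.] [322. 202.] [0.5096 0.019  0.0403] [0.0018, 0.0018]
bolt_head [338. 217.] [320. 184.] [0.5487 0.0243 0.082 ] [0.001, 0.001]
fitting [242. 189.] [242. 266.] [0.3434 0.2198 0.0439] [0.0054, 0.0054]
sherd [370. 342.] [438. 198.] [ 0.5232 -0.2828  0.0307] [0.0031, 0.0031]
```

View pics/cs.png

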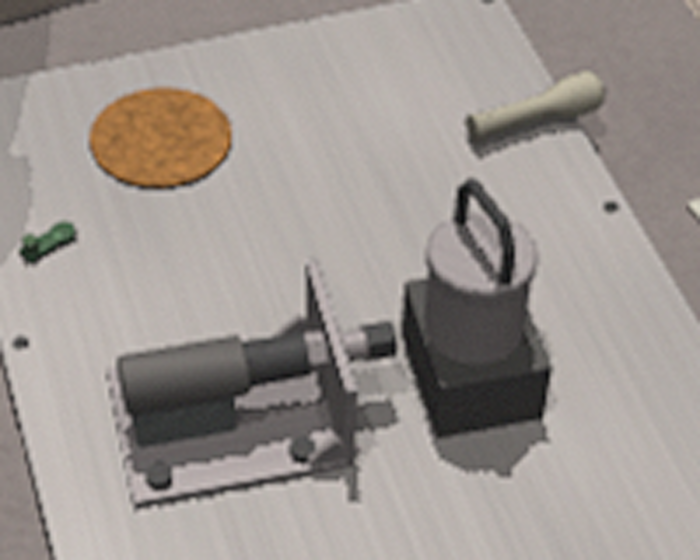

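View pics/ct.png

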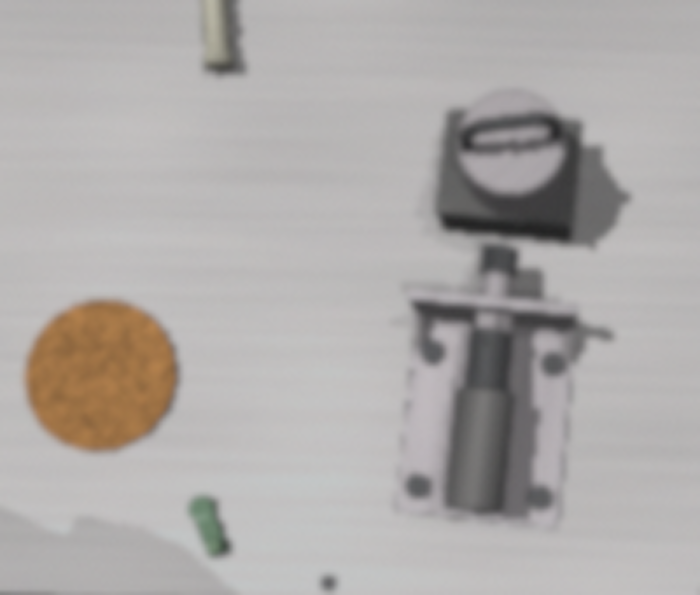

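```bash
cat > m.py <<'E'
from h import *
from scipy.optimize import least_squares
s,t=capture("side"),capture("top")
def mc(p):
    h=cv2.cvtColor(p["frame"],cv2.COLOR_RGB2HSV); m=cv2.inRange(h,(8,110,90),(22,255,255))
    n,l,st,c=cv2.connectedComponentsWithStats(m); 
    i=1+np.argmax(st[1:,4]); return c[i],st[i]
a,sa=mc(s);b,sb=mc(t);print("mat px",a,sa,b,sb)
print("mat tri",tri(s,a,t,b))
S=lambda u,v:(230+u/3.5,120+v/3.5); T=lambda u,v:(180+u/3.5,110+v/3.5)
print("handle",tri(s,S(492,215),t,T(512,124)))
print("h ends top",atz(t,T(466,134),.2),atz(t,T(555,118),.2))
print("h ends side",atz(s,S(470,184),.2),atz(s,S(509,245),.2))
print("lid centre side",atz(s,S(482,258),.16),"top",atz(t,T(512,142),.16))
print("head",tri(s,S(378,340),t,T(500,258)))
# bracket+bolt fit: x,y,yaw,zp
obs=[(s,S(313,261),(0,.06,.086)),(s,S(350,386),(0,-.06,.086)),(t,T(405,287),(0,.06,.086)),(t,T(578,306),(0,-.06,.086)),(s,S(378,340),(.034,0,.058)),(t,T(500,258),(.034,0,.062))]
def W(q,X):
    c,n=np.cos(q[2]),np.sin(q[2]); return (q[0]+c*X[0]-n*X[1],q[1]+n*X[0]+c*X[1],q[3]+X[2])
r=least_squares(lambda q:np.concatenate([np.subtract(proj(p,W(q,X)),u) for p,u,X in obs]),[.51,.02,0,.02],loss="soft_l1")
print("bracket",r.x,np.round(r.fun,1),"head",W(r.x,(.034,0,.058)))
# block top corners
for z in(.08,): print("blk top", [np.round(atz(t,T(*u),z),3) for u in((448,108),(582,122))])
E
python3 m.py
```

```text
mat px [275.51826484 158.9086758 ] [256 145  40  28 876] [208.43825301 216.84036145] [ 188  197   42   41 1328]
mat tri (array([0.46446019, 0.31891011, 0.03236133]), [0.0004, 0.0004])
handle (array([0.61638995, 0.00729983, 0.2015234 ]), [0.002, 0.002])
h ends top [0.60756304 0.03742755 0.2       ] [ 0.6193128  -0.02029445  0.2       ]
h ends side [0.61560989 0.03959481 0.2       ] [ 0.61986689 -0.01920886  0.2       ]
lid centre side [0.61556445 0.00884943 0.16      ] top [0.61405952 0.00834523 0.16      ]
head (array([0.54767215, 0.0166848 , 0.09015105]), [0.0001, 0.0001])
bracket [ 0.51439646  0.02083429 -0.09550241  0.03088287] [-0.2 -1.1  0.1  1.   0.5  0.1 -0.2  0.3  0.1  0.  -0.4 -0.4] head (np.float64(0.5482415302872087), np.float64(0.01759214040925208), np.float64(0.088882866417141))
blk top [array([0.662, 0.058, 0.08 ]), array([ 0.653, -0.041,  0.08 ])]
```

>>> step_arm(
  deltas=[
    [0,0,-0.17,0.075,94],
    [0,0,-0.17,0.075,94],
    [0,0,-0.17,0.075,94],
    [0,0,0,0.075,94],
    [0,0,0,0.075,94],
    [0,0,0,0.075,94],
    [0,0,0,0.075,94],
    [0,0,0,0.075,94],
    [0,0,0,0.075,94],
  ],
  force=30,
)

```text
t: 2.85
ee_pos: [0.2581, 0.5692, 0.3075]
eef_rot: [2.076, 2.358, -0.0]
force: [0.3, -0.4, 0.1]
gripper_width: 0.0942
finger_force: 0.0
```

```bash
cat >> h.py <<'E'
def go(X,yaw=None):
    "units (tool axes) from here to X, roll units to tool-y yaw (deg, mod 180)"
    s=sense(); R=cv2.Rodrigues(np.array(s["eef_rot"],float))[0]
    d=R.T@(np.array(X)-s["ee_pos"]); y=np.degrees(np.arctan2(R[1,1],R[0,1]))
    print("t",round(s["t"],2),"pos",np.round(s["ee_pos"],4),"yaw",round(y,1),"tilt",np.round(R[:2,2],3),"q",np.round(s["joint_pos"],2),"F",np.round(s["force"],1))
    print("units",np.round(d/.2,3), None if yaw is None else round(np.radians((y-yaw+90)%180-90)/1.5,3))
E
python3 -c "
from h import *
go([.614,.008,.3],7.5)"
```

```text
t 2.85 pos [0.2581 0.5692 0.3075] yaw 7.3 tilt [ 0. -0.] q [-1.32  0.35  0.16  1.49 -0.06  1.31 -1.02] F [ 0.3 -0.4  0.1]
units [-3.009  1.41   0.037] -0.003
```

>>> step_arm(
  deltas=[
    [-0.16,0.075,0,0,94],
    [-0.16,0.075,0,0,94],
    [-0.16,0.075,0,0,94],
    [-0.16,0.075,0,0,94],
    [-0.16,0.075,0,0,94],
    [-0.16,0.075,0,0,94],
    [-0.16,0.075,0,0,94],
    [-0.16,0.075,0,0,94],
    [-0.16,0.075,0,0,94],
    [-0.16,0.075,0,0,94],
    [-0.16,0.075,0,0,94],
    [-0.16,0.075,0,0,94],
    [-0.16,0.075,0,0,94],
    [-0.16,0.075,0,0,94],
    [-0.16,0.075,0,0,94],
    [-0.16,0.075,0,0,94],
    [-0.16,0.075,0,0,94],
    [-0.16,0.075,0,0,94],
    [-0.13,0.05,0,0,94],
    [0,0,0,0,94],
  ],
)

```text
t: 4.52
ee_pos: [0.6165, 0.0035, 0.3072]
eef_rot: [2.076, 2.356, -0.003]
force: [-0.4, -1.0, 0.6]
gripper_width: 0.0942
finger_force: 0.0
```

Run:
```python
from h import *
go([.615,.008,.19],7.5)
s=capture("side");t=capture("top")
print("TCP proj",proj(s,sense()["ee_pos"]),proj(t,sense()["ee_pos"]))
a=cv2.resize(s["frame"][100:260,270:420],None,fx=3.5,fy=3.5,interpolation=cv2.INTER_CUBIC)
cv2.imwrite("pics/n1.png",a[:,:,::-1])
```

```text
t 4.52 pos [0.6165 0.0035 0.3072] yaw 7.2 tilt [ 0.    -0.003] q [-0.46  0.36  0.55  1.52 -0.19  1.31  0.23] F [-0.4 -1.   0.6]
units [ 0.025 -0.005  0.586] -0.003
TCP proj (np.float64(373.11983366901546), np.float64(146.46906374661398)) (np.float64(324.8737234508065), np.float64(129.97157210080252))
```

View pics/n1.png

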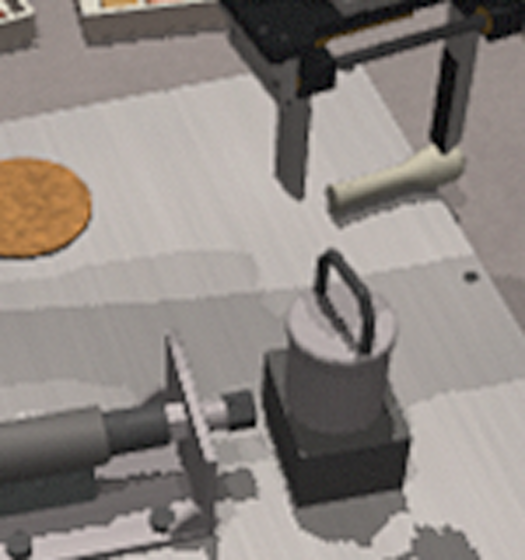

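The side crop shows both fingers straddling the handle (bar centre at crop (349,280)), in line with the computed point. I'll descend.

>>> step_arm(
  deltas=[
    [0.005,-0.002,0.1,0,94],
    [0.005,-0.002,0.12,0,70],
    [0.005,0,0.12,0,50],
    [0.005,0,0.12,0,40],
    [0.005,0,0.1,0,30],
    [0,0,0.05,0,30],
    [0,0,0,0,30],
    [0,0,0,0,30],
  ],
)

```text
t: 5.28
ee_pos: [0.6139, 0.0149, 0.1861]
eef_rot: [2.068, 2.364, 0.0]
force: [-0.4, 0.4, 0.5]
gripper_width: 0.0509
finger_force: 0.0
```

Run:
```python
from h import *
go([.615,.008,.186],7.5)
s=capture("side");t=capture("top")
a=cv2.resize(s["frame"][110:240,290:430],None,fx=4,fy=4,interpolation=cv2.INTER_CUBIC)
b=cv2.resize(t["frame"][100:200,260:370],None,fx=4,fy=4,interpolation=cv2.INTER_CUBIC)
c=np.zeros((520,1000,3),np.uint8);c[:,:560]=a;c[:400,560:1000]=b
cv2.imwrite("pics/n2.png",cv2.resize(c,(800,416))[:,:,::-1])
```

```text
t 5.28 pos [0.6139 0.0149 0.1861] yaw 7.6 tilt [0. 0.] q [-0.46  0.45  0.51  1.68 -0.25  1.07  0.26] F [-0.4  0.4  0.5]
units [-0.035  0.001  0.001] 0.002
```

View pics/n2.png

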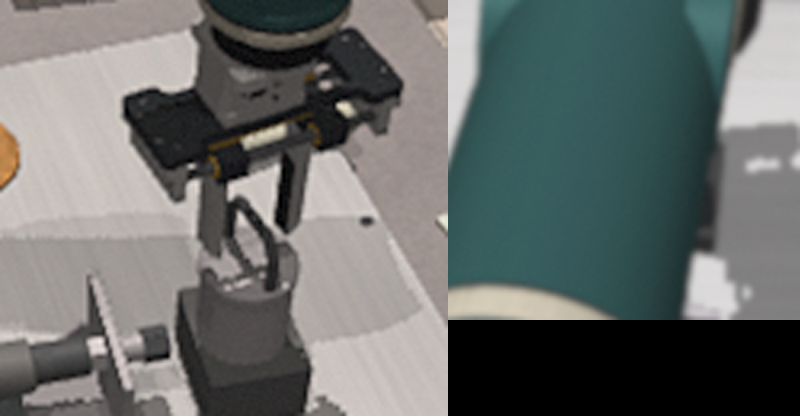

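The fingers straddle the bar (crop (245,225)), 7 mm off along the bar. I'll shift, then close.

>>> step_arm(
  deltas=[
    [-0.035,0,0,0,30],
    [0,0,0,0,20],
    [0,0,0,0,14],
    [0,0,0,0,10],
    [0,0,0,0,5],
    [0,0,0,0,2],
    [0,0,0,0,2],
    [0,0,0,0,0],
    [0,0,0,0,0],
    [0,0,0,0,0],
  ],
  force=40,
)

```text
t: 6.22
ee_pos: [0.6148, 0.0073, 0.1856]
eef_rot: [2.069, 2.363, 0.0]
force: [-0.3, -1.3, 3.1]
gripper_width: 0.0077
finger_force: 40.0
```

>>> step_arm(
  deltas=[
    [0,0,-0.05,0,0],
    [0,0,-0.05,0,0],
    [0,0,-0.05,0,0],
    [0,0,-0.05,0,0],
    [0,0,-0.05,0,0],
    [0,0,-0.05,0,0],
    [0,0,0,0,0],
    [0,0,0,0,0],
  ],
)

```text
t: 6.88
ee_pos: [0.6149, 0.0074, 0.246]
eef_rot: [2.069, 2.363, 0.001]
force: [-0.3, -0.2, -3.1]
gripper_width: 0.0076
finger_force: 40.0
```

Run:
```python
from h import *
go([.4645,.319,.246])
s=capture("side")
a=cv2.resize(s["frame"][70:250,280:440],None,fx=3.3,fy=3.3,interpolation=cv2.INTER_CUBIC)
cv2.imwrite("pics/n3.png",a[:,:,::-1])
```

```text
t 6.88 pos [0.6149 0.0074 0.246 ] yaw 7.6 tilt [0.001 0.   ] q [-0.46  0.4   0.53  1.61 -0.21  1.19  0.25] F [-0.3 -0.2 -3.1]
units [ 1.644 -0.539 -0.   ] None
```

View pics/n3.png

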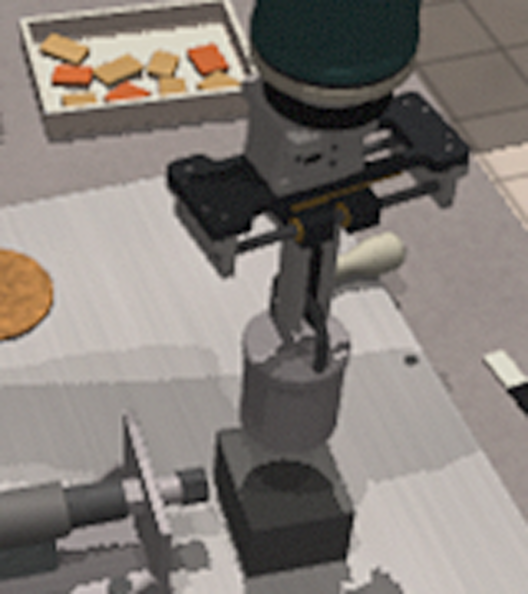

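The canister is lifted clear of the block and upright (crop (297,390)). Next is the carry to above the mat.

>>> step_arm(
  deltas=[
    [0.03,-0.01,0,0,0],
    [0.06,-0.02,0,0,0],
    [0.09,-0.03,0,0,0],
    [0.11,-0.036,0,0,0],
    [0.11,-0.036,0,0,0],
    [0.11,-0.036,0,0,0],
    [0.11,-0.036,0,0,0],
    [0.11,-0.036,0,0,0],
    [0.11,-0.036,0,0,0],
    [0.11,-0.036,0,0,0],
    [0.11,-0.036,0,0,0],
    [0.11,-0.036,0,0,0],
    [0.11,-0.036,0,0,0],
    [0.11,-0.036,0,0,0],
    [0.11,-0.036,0,0,0],
    [0.08,-0.026,0,0,0],
    [0.04,-0.018,0,0,0],
    [0.02,-0.006,0,0,0],
    [0,0,0,0,0],
    [0,0,0,0,0],
  ],
)

```text
t: 8.6
ee_pos: [0.4642, 0.3174, 0.2454]
eef_rot: [2.07, 2.363, -0.0]
force: [-0.2, 0.1, -2.5]
gripper_width: 0.0079
finger_force: 40.0
```

Run:
```python
from h import *
go([.465,.318,.131])
```

```text
t 8.6 pos [0.4642 0.3174 0.2454] yaw 7.5 tilt [ 0. -0.] q [-0.98  0.28  0.39  1.74 -0.12  1.15 -0.42] F [-0.2  0.1 -2.5]
units [0.003 0.005 0.572] None
```

>>> step_arm(
  deltas=[
    [0,0,0.05,0,0],
    [0,0,0.08,0,0],
    [0,0,0.1,0,0],
    [0,0,0.1,0,0],
    [0,0,0.08,0,0],
    [0,0,0.06,0,0],
    [0,0,0.03,0,0],
    [0,0,0.02,0,0],
    [0,0,0.01,0,0],
    [0,0,0.01,0,0],
    [0,0,0.01,0,0],
    [0,0,0,0,0],
    [0,0,0,0,0],
  ],
)

```text
t: 9.68
ee_pos: [0.464, 0.3183, 0.1358]
eef_rot: [2.069, 2.364, 0.001]
force: [-0.1, -0.7, -2.1]
gripper_width: 0.0079
finger_force: 40.0
```

>>> step_arm(
  deltas=[
    [0,0,0.007,0,0],
    [0,0,0.007,0,0],
    [0,0,0.006,0,0],
    [0,0,0.005,0,0],
    [0,0,0,0,0],
    [0,0,0,0,0],
  ],
)

```text
t: 10.18
ee_pos: [0.4641, 0.3182, 0.1306]
eef_rot: [2.07, 2.363, 0.0]
force: [-0.7, -0.0, 2.1]
gripper_width: 0.008
finger_force: 40.0
```

Run:
```python
from h import *
go([.465,.318,.131])
s=capture("side")
a=cv2.resize(s["frame"][60:190,210:350],None,fx=4,fy=4,interpolation=cv2.INTER_CUBIC)
cv2.imwrite("pics/n4.png",a[:,:,::-1])
```

```text
t 10.18 pos [0.4641 0.3182 0.1306] yaw 7.6 tilt [0. 0.] q [-0.95  0.41  0.36  1.85 -0.18  0.91 -0.37] F [-0.7 -0.   2.1]
units [-0.001  0.005 -0.002] None
```

View pics/n4.png

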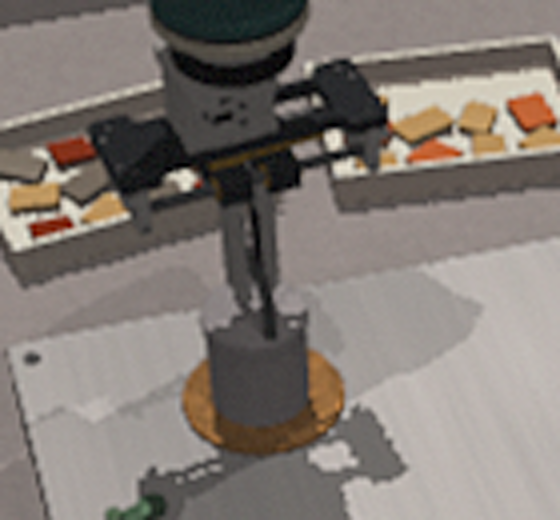

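The canister stands centrally on the mat (crop (258,385)) and the force reading shows contact. I'll release it and rise.

>>> step_arm(
  deltas=[
    [0,0,0,0,10],
    [0,0,0,0,15],
    [0,0,0,0,25],
    [0,0,0,0,40],
    [0,0,0,0,40],
    [0,0,0,0,40],
    [0,0,0,0,40],
    [0,0,-0.05,0,40],
    [0,0,-0.1,0,40],
    [0,0,-0.15,0,40],
    [0,0,-0.15,0,40],
    [0,0,-0.15,0,40],
    [0,0,-0.1,0,40],
    [0,0,-0.05,0,40],
  ],
)

```text
t: 11.4
ee_pos: [0.4647, 0.3185, 0.284]
eef_rot: [2.07, 2.363, 0.006]
force: [0.1, 1.0, 0.2]
gripper_width: 0.0397
finger_force: 0.0
```

Run:
```python
from h import *
go([.549,.018,.28],84.5)
s=capture("side");a=[r["xy"] for r in place_of("canister_mid",s)]
print([np.round(atz(s,u,.031+.039),3) for u in a])
```

```text
t 11.4 pos [0.4647 0.3185 0.284 ] yaw 7.6 tilt [0.003 0.003] q [-0.99  0.25  0.4   1.69 -0.1   1.22 -0.43] F [0.1 1.  0.2]
units [-1.545  0.22   0.017] -0.895
[array([0.472, 0.322, 0.07 ]), array([0.226, 0.26 , 0.07 ]), array([ 0.229, -0.302,  0.07 ])]
```

>>> step_arm(
  deltas=[
    [-0.06,0.01,0,0,60],
    [-0.12,0.017,0,-0.05,60],
    [-0.13,0.01,0,-0.07,60],
    [-0.13,-0.004,0,-0.07,60],
    [-0.13,-0.018,0,-0.07,60],
    [-0.12,-0.03,0,-0.07,60],
    [-0.12,-0.04,0,-0.07,60],
    [-0.12,-0.05,0,-0.07,60],
    [-0.1,-0.06,0,-0.07,60],
    [-0.1,-0.07,0,-0.07,60],
    [0,0,0,-0.07,60],
    [0,0,0,-0.07,60],
    [0,0,0,-0.07,60],
    [0,0,0,-0.07,60],
    [0,0,0,0,60],
    [0,0,0,0,60],
  ],
)

```text
t: 12.83
ee_pos: [0.5331, 0.0893, 0.2793]
eef_rot: [-0.168, -3.135, 0.001]
force: [0.2, -0.8, -0.1]
gripper_width: 0.06
finger_force: 0.0
```

Run:
```python
from h import *
go([.548,.0176,.28],84.5)
```

```text
t 12.83 pos [0.5331 0.0893 0.2793] yaw 83.9 tilt [-0.002 -0.001] q [-0.55  0.21  0.38  1.74 -0.08  1.21  1.32] F [ 0.2 -0.8 -0.1]
units [-0.112 -0.348 -0.004] -0.008
```

>>> step_arm(
  deltas=[
    [-0.035,-0.12,0,0,60],
    [-0.035,-0.12,0,0,60],
    [-0.03,-0.1,0,-0.008,60],
    [-0.01,-0.01,0.05,0,60],
    [0,0,0.12,0,60],
    [0,0,0.15,0,60],
    [0,0,0.15,0,60],
    [0,0,0.12,0,60],
    [0,0,0.06,0,60],
    [0,0,0,0,60],
    [0,0,0,0,60],
  ],
)

```text
t: 13.75
ee_pos: [0.5483, 0.0182, 0.1507]
eef_rot: [-0.146, -3.138, 0.001]
force: [0.2, 0.3, 1.4]
gripper_width: 0.0599
finger_force: 0.0
```

Run:
```python
from h import *
go([.548,.0176,.068],84.5)
s=capture("side")
a=s["frame"][120:280,260:430].copy()
a=cv2.resize(a,None,fx=3.5,fy=3.5,interpolation=cv2.INTER_CUBIC)
for X,c in((sense()["ee_pos"],(255,0,0)),((.548,.0176,.087),(0,255,0))):
    u=proj(s,X);print(u);cv2.drawMarker(a,(int((u[0]-260)*3.5),int((u[1]-120)*3.5)),c,0,12,1)
cv2.imwrite("pics/n5.png",a[:,:,::-1])
```

```text
t 13.75 pos [0.5483 0.0182 0.1507] yaw 84.7 tilt [-0.001 -0.   ] q [-0.41  0.36  0.4   1.87 -0.17  0.94  1.54] F [0.2 0.3 1.4]
units [ 0.001 -0.003  0.413] 0.002
(np.float64(339.16691333908506), np.float64(199.5730517314293))
(np.float64(337.9869049491034), np.float64(217.66528135618128))
```

View pics/n5.png

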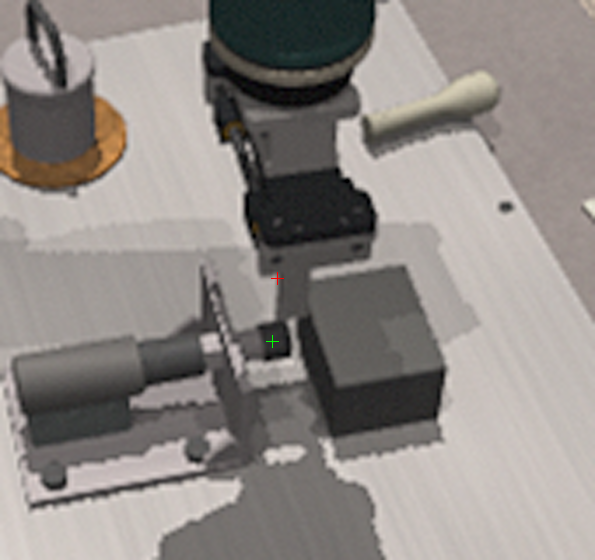

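The canister stands upright on the mat (crop (52,105)). The near finger at (292,285) is between the upright and the block, above the bolt head at (275,341). I'll descend.

>>> step_arm(
  deltas=[
    [0,0,0.03,0,60],
    [0,0,0.05,0,60],
    [0,0,0.06,0,60],
    [0,0,0.06,0,60],
    [0,0,0.06,0,60],
    [0,0,0.06,0,60],
    [0,0,0.05,0,60],
    [0,0,0.04,0,60],
    [0,0,0,0,60],
    [0,0,0,0,60],
  ],
)

```text
t: 14.63
ee_pos: [0.5482, 0.0181, 0.0682]
eef_rot: [-0.144, -3.138, 0.001]
force: [-0.1, -0.0, -0.6]
gripper_width: 0.06
finger_force: 0.0
```

>>> step_arm(
  deltas=[
    [0,0,0,0,45],
    [0,0,0,0,36],
    [0,0,0,0,30],
    [0,0,0,0,26],
    [0,0,0,0,22],
    [0,0,0,0,15],
    [0,0,0,0,10],
    [0,0,0,0,5],
    [0,0,0,0,0],
    [0,0,0,0,0],
    [0,0,0,0,0],
    [0,0,0,0,0],
  ],
  force=50,
)

```text
t: 15.63
ee_pos: [0.5485, 0.0187, 0.0687]
eef_rot: [0.143, 3.138, 0.001]
force: [-0.6, 4.7, 4.4]
gripper_width: 0.025
finger_force: 50.0
```

Run:
```python
from h import *
go([.548,.0176,.068],84.5); a=sense();print(a["gripper_width"],a["finger_force"])
s=capture("side")
for _ in range(15): capture("side")
b=sense();print(b["t"],b["gripper_width"],b["finger_force"],b["force"],b["ft_torque"])
cv2.imwrite("pics/n6.png",cv2.resize(s["frame"][120:260,220:420],None,fx=4,fy=4,interpolation=cv2.INTER_CUBIC)[:,:,::-1])
```

```text
t 15.63 pos [0.5485 0.0187 0.0687] yaw 84.8 tilt [0. 0.] q [-0.38  0.48  0.36  1.93 -0.23  0.78  1.59] F [-0.6  4.7  4.4]
units [ 0.002 -0.006  0.003] 0.003
0.024994732872113488 49.98245693743229
16.4333 0.025396118107883964 49.98247794806957 [0.39195221 5.15614405 4.86262774] [1.41819169 0.06571145 0.02045423]
```

View pics/n6.png

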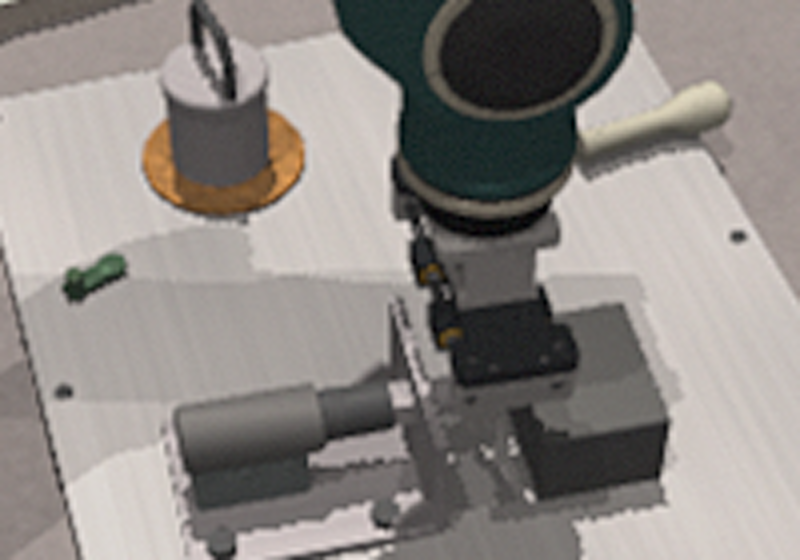

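The width drifted from 25.0 to 25.4 mm, so the bolt may still be turning. I'll raise the grip and watch it.

>>> step_arm(
  deltas=[
    [0,0,0,0,0],
    [0,0,0,0,0],
    [0,0,0,0,0],
    [0,0,0,0,0],
    [0,0,0,0,0],
    [0,0,0,0,0],
  ],
  force=60,
)

```text
t: 16.93
ee_pos: [0.5484, 0.0187, 0.0686]
eef_rot: [0.143, 3.138, 0.001]
force: [-1.6, 6.1, 5.5]
gripper_width: 0.025
finger_force: 60.0
```

Run:
```python
from h import *
for _ in range(6):
    b=sense();print(round(b["t"],2),round(b["gripper_width"]*1e3,2),np.round(b["force"],1),np.round(b["ft_torque"],2),np.round(b["ee_pos"],4))
    for _ in range(7): capture("side")
```

```text
16.93 24.98 [-1.6  6.1  5.5] [1.4  0.11 0.12] [0.5484 0.0187 0.0686]
17.28 24.82 [-0.9  6.   4.8] [1.41 0.12 0.04] [0.5485 0.0187 0.0686]
17.63 24.99 [-0.7  5.4  5.7] [1.45 0.14 0.03] [0.5485 0.0187 0.0687]
17.98 25.17 [-1.1  5.3  4.7] [1.39 0.14 0.04] [0.5485 0.0187 0.0687]
18.33 25.12 [-0.2  5.8  5.6] [1.44 0.12 0.  ] [0.5485 0.0187 0.0686]
18.68 25.01 [-0.7  5.8  4.3] [1.44 0.1  0.06] [0.5485 0.0187 0.0687]
```

```bash
python3 -c "
from cell import *
print(sign_off())"
```

```text
the job is handed in; nothing more can be done
None
```

I set the canister down upright in the middle of the cork mat and let it go. The job is handed in with the fingers holding the bolt head at 60 N; the finger opening stayed steady at about 25 mm, so the bolt appears stopped, but `sign_off()` returned no verdict.

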